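Bleed the torch's foot-pedal valves

ROBOT

A 6-joint arm with a two-finger parallel gripper is mounted at the origin on the work surface. World frame = base frame: x ahead of the robot, y to its left, z up, the work surface at z = 0. Lengths are in mm, angles in rad, forces in N, time in s.
With the tool pointing down it reaches from about 350 to 875 mm from the base axis. Payload 4.2 kg.
Tool frame: the origin (TCP) lies between the finger pads; the fingertips stand 25 mm ahead of it and the grasp point (between the pads) lies 6 mm ahead of it; z points along the fingers, y is the line along which they close (so a half turn about z gives the same grasp; the last joint's range is limited). The gripper opens to 87 mm and grips with 3 to 60 N. Pads are 19 mm wide; open, the fingers measure 117 mm over their backs; the gripper's body (75 mm by 190 mm) begins 51 mm behind the grasp point.
Start: joints at [1.508, 0.385, 0.008, 0, -1.194, -0.259], TCP at [197.639, 592.906, 247.55] pointing down, gripper open.
Joint ranges: [-3.14, 3.14], [-1.21, 2.06], [-1.07, 1.41], [-3.16, 2.05], [-2.99, -0.16], [-3.1, 3.1]. Speed limits (rad/s): [2.79, 2.79, 3.14, 3.14, 3.14, 3.14].

INTERFACE

Orientations are given as a rotation vector (axis times angle).
In Python, from cell import ctrl, capture gives the robot as it stands.
- The arm moves only by the tool apply_moves, never from a script. Its argument "targets" is a list of rows, each an object with "grip": the finger opening in mm, from 0 to 87; "linear": the shift along the tool's x, y, z in mm, a list of three; "angular": the turn, a rotation vector about the tool's x, y, z in rad, a list of three. In form: [{"grip": grip, "linear": [tx, ty, tz], "angular": [ax, ay, az]}, ...]. A call has 1 to 8 rows; each row shifts and turns the commanded pose from where the row before left it, along the tool's axes as they then stand; what a row does not reach is not made up. A row lasts 1/8 s, in which the tool goes at most 62.5 mm and 10.7 degrees, less where a joint would pass 70% of its speed; a pose out of reach is approached as far as the arm can. A call is refused whole if a number of a shift passes 62.5 or a number of a turn 0.188, either way. A call with a gripper value outside its range is refused whole. The fingers move at their own pace and stop on an object; the grip force is fixed at half the most. Time passes only in rows, so rows that do not move let the fingers close. It gives the time, the measured TCP pose, the force, the opening and the grip force at its end, in the units of the state.
- ctrl.get_obs(): the state, without advancing time (a new reading comes with each control period).
- capture(name): name is "side" or "top" or "wrist"; returns a dict with "frame" (400x640x3 uint8, red, green, blue), "fx", "fy", "cx", "cy" (pixels), "dist_coeffs" ([k1, k2, p1, p2, k3] as OpenCV has them; the pictures are not rectified), "eye" and "attitude" of the camera in the world. Camera axes: x right, y down, z forward; pixel columns grow to the right and rows downward; lengths in mm; the calibration is good to about 2 mm. A picture is of the moment at which its call begins. There is no depth.
- ctrl.hand_in(): hands the job in; it is judged then, once.
The state is a dict: "time_s": time; "qpos": joint angles; "dq": joint speeds; "tau": joint torques, N m; "eef_pos": TCP position; "ee_rot": TCP orientation; "contact_force": force on the tool from outside, world axes, zero at the start; "torque": the same for the moment, N m; "opening": finger opening in mm; "finger_force": force on a finger pad.
Only numpy, scipy, OpenCV 4.12 (cv2) and the standard library are available. Lean on these libraries where they do the work, as an engineer would, in place of code of your own. Each camera call takes 0.05 s, during which the arm holds its last target. There are 200 camera calls.

TASK

The torch is shut down and its three foot-pedal valves sit on the glass-bead bench to be emptied of gas. Bleed the oxygen valve (green tread) first: press its pedal all the way down to the stop, hold it there for one full second and let it spring back up; then do the same with the fuel valve (red tread). Leave the air pedal (blue tread) alone.

Things in the scene. Friction and masses are not known exactly. Their poses are not given: they have to be found in the camera images.
- green_tread (a point): top centre of the green ribbed tread (74 x 68 mm) on the aluminium pedal of the oxygen valve. At rest it is about 72 mm above the bench and slopes up 15 deg towards its free end, which points roughly to the robot; pressed to the stop this point is about 24 mm lower. Axes: x along the pedal from free end to hinge, z square to the tread, up. The valve's 200 x 100 mm base is screwed to the bench
- green_pedal (a joint): hinge of the green pedal, rad: 0 = up at rest, grows as the tread is pressed, 0.22 = on its stop. The hinge pin (level) is at the far, low end, 112 mm from the tread's centre, 35 mm above the bench. A spring returns it by itself: about 3 N on the tread starts it, about 8 N holds it on the stop
- red_tread (a point): top centre of the red ribbed tread (74 x 68 mm) on the aluminium pedal of the fuel-gas valve. At rest it is about 72 mm above the bench and slopes up 15 deg towards its free end, which points roughly to the robot; pressed to the stop this point is about 24 mm lower. Axes: x along the pedal from free end to hinge, z square to the tread, up. The valve's 200 x 100 mm base is screwed to the bench
- red_pedal (a joint): hinge of the red pedal, rad: 0 = up at rest, grows as the tread is pressed, 0.22 = on its stop. The hinge pin (level) is at the far, low end, 112 mm from the tread's centre, 35 mm above the bench. A spring returns it by itself: about 3 N on the tread starts it, about 8 N holds it on the stop
- blue_tread (a point): top centre of the blue ribbed tread (74 x 68 mm) on the aluminium pedal of the air valve. At rest it is about 72 mm above the bench and slopes up 15 deg towards its free end, which points roughly to the robot; pressed to the stop this point is about 24 mm lower. Axes: x along the pedal from free end to hinge, z square to the tread, up. The valve's 200 x 100 mm base is screwed to the bench
- blue_pedal (a joint): hinge of the blue pedal, rad: 0 = up at rest, grows as the tread is pressed, 0.22 = on its stop. The hinge pin (level) is at the far, low end, 112 mm from the tread's centre, 35 mm above the bench. A spring returns it by itself: about 3 N on the tread starts it, about 8 N holds it on the stop

How it is judged (in metres and radians):
On the way, in this order (a step that is already met when the one before it is completed fails the run):
1. the green pedal is held down on its stop, the red one up (value of joint green_pedal above 0.185 rad and value of joint red_pedal below 0.05 rad), for 0.8 s.
2. the green pedal has come back up (value of joint green_pedal below 0.03 rad), for 0.1 s.
3. the red pedal is held down on its stop, the green one up (value of joint red_pedal above 0.185 rad and value of joint green_pedal below 0.05 rad), for 0.8 s.
At the end, for the whole second after the job is handed in: All three pedals are back up at rest (within 0.03 rad), after the green and then the red one were each held down within 0.035 rad (4 mm at the tread) of the stop for 0.8 s (value of joint each of green_pedal, red_pedal, blue_pedal below 0.03 rad); the robot touches nothing.
It fails at once if the blue (air) pedal is pressed (value of joint blue_pedal above 0.06 rad).
It also fails if it takes over 38 s, if anything falls off the work surface, if the arm or the gripper's body presses on something with over 40 N, if the wrist force passes 120 N, or if a joint passes its speed limit or range.

## Working session

There is one attempt and no reset: what is moved stays moved. The work goes in short steps, Python scripts to look and compute and a tool call to move; the robot and the scene stay as the last step left them, time stands still between calls to the robot, and variables do not carry over. Pictures are saved under pics/ and viewed, at most 10 in all, crops included, and the job is handed in when it is done.

Besides the shell and the picture viewer there is one more tool, called by a JSON object that holds its "name" and its "arguments". apply_moves: Moves the arm, as the interface text tells. Its arguments: {"type":"object","properties":{"targets":{"type":"array","items":{"type":"object","properties":{"grip":{"type":"number"},"linear":{"type":"array","items":{"type":"number"}},"angular":{"type":"array","items":{"type":"number"}}}}}},"required":["targets"]}

```bash
mkdir -p pics
cat > h.py <<'E'
import numpy as np, cv2
from cell import ctrl, capture
from scipy.spatial.transform import Rotation as R
def rot(a):
    a=np.array(a,float)
    return a if a.shape==(3,3) else (R.from_rotvec(a).as_matrix() if a.size==3 else R.from_quat(a).as_matrix())
def ray(c,p):
    K=np.array([[c['fx'],0,c['cx']],[0,c['fy'],c['cy']],[0,0,1]])
    u=cv2.undistortPoints(np.array(p,float).reshape(-1,1,2),K,np.array(c['dist_coeffs'],float)).reshape(-1,2)
    return np.array(c['eye'],float),np.c_[u,np.ones(len(u))]@rot(c['attitude']).T
def plane(c,p,z):
    o,d=ray(c,p); return o+d*((z-o[2])/d[:,2])[:,None]
def masks(f):
    h=cv2.cvtColor(f,cv2.COLOR_RGB2HSV)
    r={'green':[(40,85)],'red':[(0,8),(172,180)],'blue':[(98,130)]}
    return {k:sum(cv2.inRange(h,(a,100,40),(b,255,255)) for a,b in v) for k,v in r.items()}
E
python3 - <<'E'
from h import *
o=ctrl.get_obs();print(o)
ims=[]
for n in('top','side'):
    c=capture(n);f=c['frame'];cv2.imwrite(f'pics/{n}.png',f[:,:,::-1])
    print(n,c['eye'],c['attitude'])
    for k,m in masks(f).items():
        cs=[x for x in cv2.findContours(m,0,2)[0] if cv2.contourArea(x)>60]
        for x in cs:
            r=cv2.minAreaRect(x);M=cv2.moments(x);ce=[M['m10']/M['m00'],M['m01']/M['m00']]
            print(k,cv2.contourArea(x),np.round(ce),np.round(cv2.boxPoints(r)).tolist(),plane(c,[ce],72).round(1), plane(c,cv2.boxPoints(r),72)[:,:2].round().tolist())
E
```

```text
{'time_s': 0.0, 'qpos': array([ 1.50759523e+00,  3.85535190e-01,  6.59989684e-03, -5.09590950e-04,
       -1.19402078e+00, -2.58600296e-01]), 'dq': array([ 0.00039941, -0.00250938,  0.00057949,  0.00247194,  0.00080439,
        0.00199808]), 'tau': array([-5.00939477e-04, -3.90659595e+01,  1.87407517e+01,  4.22008708e+00,
        1.09903776e-02, -1.96154310e-04]), 'eef_pos': array([197.47520918, 592.38298882, 246.46074127]), 'ee_rot': array([ 3.09879930e+00, -5.03245714e-01, -4.09242080e-04]), 'contact_force': array([ 0.22611335, -0.36398109,  0.14076639]), 'torque': array([-0.02728058,  0.01305934,  0.01522172]), 'finger_force': 0.0, 'opening': 86.7820346224082}
top [502.58850075  14.69899314 975.70253821] [-2.14591746  2.16131001 -0.14480212]
green 853.0 [217. 213.] [[201.0, 198.0], [232.0, 198.0], [232.0, 229.0], [201.0, 229.0]] [[597.1 229.6  72. ]] [[631.0, 265.0], [631.0, 196.0], [563.0, 195.0], [563.0, 264.0]]
green 70.0 [67. 87.] [[41.0, 87.0], [104.0, 84.0], [104.0, 87.0], [41.0, 90.0]] [[900.6 602.   72. ]] [[904.0, 672.0], [904.0, 510.0], [898.0, 509.0], [898.0, 671.0]]
re
[... 1132 characters left out ...]
1187.5 [330. 291.] [[305.0, 278.0], [351.0, 273.0], [354.0, 303.0], [308.0, 309.0]] [[597.6 233.   72. ]] [[642.0, 208.0], [565.0, 189.0], [557.0, 256.0], [629.0, 273.0]]
red 297.5 [333. 142.] [[315.0, 138.0], [349.0, 135.0], [350.0, 147.0], [316.0, 150.0]] [[ 629.2 -263.5   72. ]] [[676.0, -285.0], [590.0, -307.0], [585.0, -243.0], [667.0, -222.0]]
red 76.5 [308.  92.] [[303.0, 87.0], [312.0, 87.0], [312.0, 97.0], [303.0, 97.0]] [[ 728.4 -572.9   72. ]] [[748.0, -613.0], [719.0, -615.0], [711.0, -538.0], [738.0, -535.0]]
blue 607.0 [373. 206.] [[352.0, 198.0], [392.0, 195.0], [393.0, 215.0], [353.0, 217.0]] [[529.1  -5.5  72. ]] [[572.0, -32.0], [489.0, -47.0], [489.0, 19.0], [568.0, 33.0]]
```

View pics/top.png

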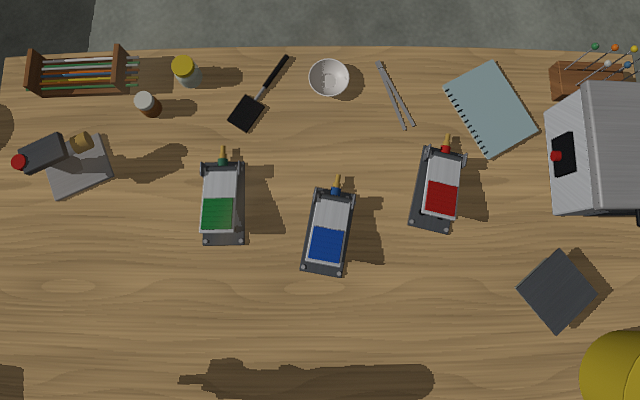

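View pics/side.png

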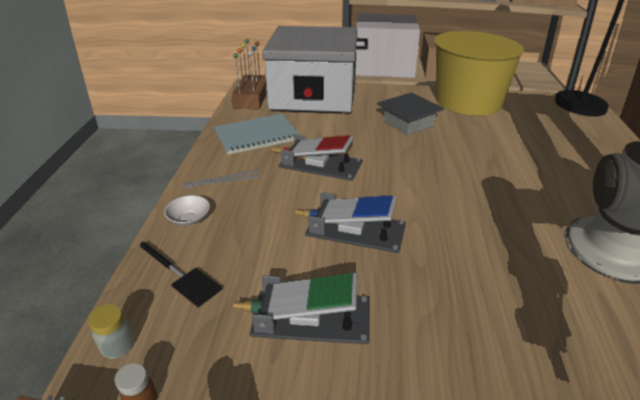

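The top view shows green at about (217,213), blue at (326,244) and red at (441,198). The side view agrees to within about 3 mm. That puts the green tread near (597,231), blue near (528,-7) and red near (628,-264). The tool's yaw is -0.32, close enough to the pedal directions. I'll close the fingers and move above green.

{"name": "apply_moves", "arguments": {"targets": [{"grip":0,"linear":[20,9,0],"angular":[0,0,0]},{"grip":0,"linear":[32,14,0],"angular":[0,0,0]},{"grip":0,"linear":[32,14,0],"angular":[0,0,0]},{"grip":0,"linear":[32,14,0],"angular":[0,0,0]},{"grip":0,"linear":[32,14,0],"angular":[0,0,0]},{"grip":0,"linear":[32,14,0],"angular":[0,0,0]},{"grip":0,"linear":[32,14,0],"angular":[0,0,0]},{"grip":0,"linear":[32,14,0],"angular":[0,0,0]}]}}

```text
time_s: 1.1
eef_pos: [396.3, 412.3, 247.4]
ee_rot: [3.1, -0.504, -0.0]
contact_force: [0.5, 1.0, -0.6]
opening: 15.0
finger_force: 0.0
```

{"name": "apply_moves", "arguments": {"targets": [{"grip":0,"linear":[32,15,10],"angular":[0,0,0]},{"grip":0,"linear":[32,15,15],"angular":[0,0,0]},{"grip":0,"linear":[32,15,15],"angular":[0,0,0]},{"grip":0,"linear":[32,15,15],"angular":[0,0,0]},{"grip":0,"linear":[32,15,15],"angular":[0,0,0]},{"grip":0,"linear":[32,15,15],"angular":[0,0,0]},{"grip":0,"linear":[30,15,15],"angular":[0,0,0]},{"grip":0,"linear":[20,7,5],"angular":[0,0,0]}]}}

```text
time_s: 2.1
eef_pos: [589.7, 229.0, 141.3]
ee_rot: [3.099, -0.506, -0.003]
contact_force: [0.7, -0.2, -0.3]
opening: 0.4
finger_force: 0.0
```

{"name": "apply_moves", "arguments": {"targets": [{"grip":0,"linear":[0,0,0],"angular":[0,0,0]},{"grip":0,"linear":[0,0,0],"angular":[0,0,0]}]}}

```text
time_s: 2.35
eef_pos: [589.4, 231.7, 143.1]
ee_rot: [-3.101, 0.503, -0.001]
contact_force: [-0.6, -0.1, 0.0]
opening: 0.2
finger_force: 0.0
```

Positioned over the green tread, slightly towards its free end. Now I'll press down.

{"name": "apply_moves", "arguments": {"targets": [{"grip":0,"linear":[2,0,15],"angular":[0,0,0]},{"grip":0,"linear":[2,0,15],"angular":[0,0,0]},{"grip":0,"linear":[0,0,8],"angular":[0,0,0]},{"grip":0,"linear":[0,0,7],"angular":[0,0,0]},{"grip":0,"linear":[0,0,6],"angular":[0,0,0]},{"grip":0,"linear":[0,0,6],"angular":[0,0,0]},{"grip":0,"linear":[0,0,6],"angular":[0,0,0]},{"grip":0,"linear":[0,0,3],"angular":[0,0,0]}]}}

```text
time_s: 3.35
eef_pos: [592.1, 230.2, 77.1]
ee_rot: [3.1, -0.503, -0.003]
contact_force: [-6.1, 0.8, 8.2]
opening: 0.1
finger_force: 3.8
```

{"name": "apply_moves", "arguments": {"targets": [{"grip":0,"linear":[0,0,2],"angular":[0,0,0]},{"grip":0,"linear":[0,0,0],"angular":[0,0,0]}]}}

```text
time_s: 3.6
eef_pos: [591.9, 230.1, 75.2]
ee_rot: [3.1, -0.503, -0.004]
contact_force: [-5.7, 0.6, 8.3]
opening: 0.2
finger_force: 3.8
```

{"name": "apply_moves", "arguments": {"targets": [{"grip":0,"linear":[0,0,1.5],"angular":[0,0,0]},{"grip":0,"linear":[0,0,0],"angular":[0,0,0]}]}}

```text
time_s: 3.85
eef_pos: [591.9, 230.1, 74.0]
ee_rot: [3.1, -0.503, -0.003]
contact_force: [-6.5, 0.8, 8.6]
opening: 0.7
finger_force: 4.2
```

{"name": "apply_moves", "arguments": {"targets": [{"grip":0,"linear":[0,0,1.5],"angular":[0,0,0]},{"grip":0,"linear":[0,0,0],"angular":[0,0,0]}]}}

```text
time_s: 4.1
eef_pos: [591.9, 230.1, 73.8]
ee_rot: [3.1, -0.502, -0.003]
contact_force: [-8.2, -0.2, 14.3]
opening: 0.5
finger_force: 7.0
```

The force is rising while the height stays put, so the pedal is on its stop. I'll push slightly further, hold, and check with a picture.

{"name": "apply_moves", "arguments": {"targets": [{"grip":0,"linear":[0,0,0.5],"angular":[0,0,0]},{"grip":0,"linear":[0,0,0],"angular":[0,0,0]},{"grip":0,"linear":[0,0,0],"angular":[0,0,0]},{"grip":0,"linear":[0,0,0],"angular":[0,0,0]},{"grip":0,"linear":[0,0,0],"angular":[0,0,0]},{"grip":0,"linear":[0,0,0],"angular":[0,0,0]},{"grip":0,"linear":[0,0,0],"angular":[0,0,0]},{"grip":0,"linear":[0,0,0],"angular":[0,0,0]}]}}

```text
time_s: 5.1
eef_pos: [591.9, 230.1, 73.7]
ee_rot: [3.1, -0.502, -0.002]
contact_force: [-9.3, 0.1, 16.3]
opening: 0.6
finger_force: 7.8
```

{"name": "apply_moves", "arguments": {"targets": [{"grip":0,"linear":[0,0,0],"angular":[0,0,0]},{"grip":0,"linear":[0,0,0],"angular":[0,0,0]}]}}

```text
time_s: 5.35
eef_pos: [591.9, 230.1, 73.8]
ee_rot: [3.1, -0.502, -0.002]
contact_force: [-9.5, 0.5, 15.2]
opening: 0.5
finger_force: 7.8
```

Run:
```python
from h import *
f=capture('side')['frame'];cv2.imwrite('pics/press.png',cv2.resize(f[100:360,180:500],None,fx=2.3,fy=2.3)[:,:,::-1])
```

```text
(no output)
```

View pics/press.png

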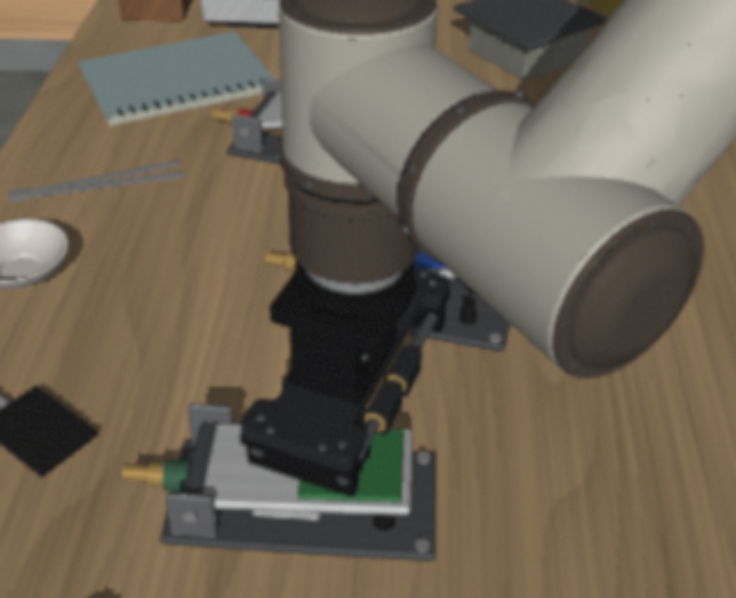

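The pedal (crop about (310,470)) lies flat on its stop under the fingers, and it has been held for about 1.3 s. I'll lift off and move over to red.

{"name": "apply_moves", "arguments": {"targets": [{"grip":0,"linear":[0,0,-10],"angular":[0,0,0]},{"grip":0,"linear":[0,0,-25],"angular":[0,0,0]},{"grip":0,"linear":[0,0,-40],"angular":[0,0,0]},{"grip":0,"linear":[0,0,-40],"angular":[0,0,0]},{"grip":0,"linear":[0,0,-15],"angular":[0,0,0]},{"grip":0,"linear":[0,0,0],"angular":[0,0,0]}]}}

```text
time_s: 6.15
eef_pos: [593.4, 230.4, 201.5]
ee_rot: [-3.099, 0.503, -0.002]
contact_force: [-0.7, 0.5, -1.1]
opening: 0.5
finger_force: 0.0
```

Run:
```python
from h import *
c=capture('side');f=c['frame'];cv2.imwrite('pics/up.png',cv2.resize(f[100:360,180:500],None,fx=2.3,fy=2.3)[:,:,::-1])
x=max(cv2.findContours(masks(f)['green'],0,2)[0],key=cv2.contourArea);print(cv2.contourArea(x),cv2.boxPoints(cv2.minAreaRect(x)).round())
```

```text
1186.5 [[305. 278.]
 [351. 273.]
 [354. 303.]
 [308. 309.]]
```

View pics/up.png

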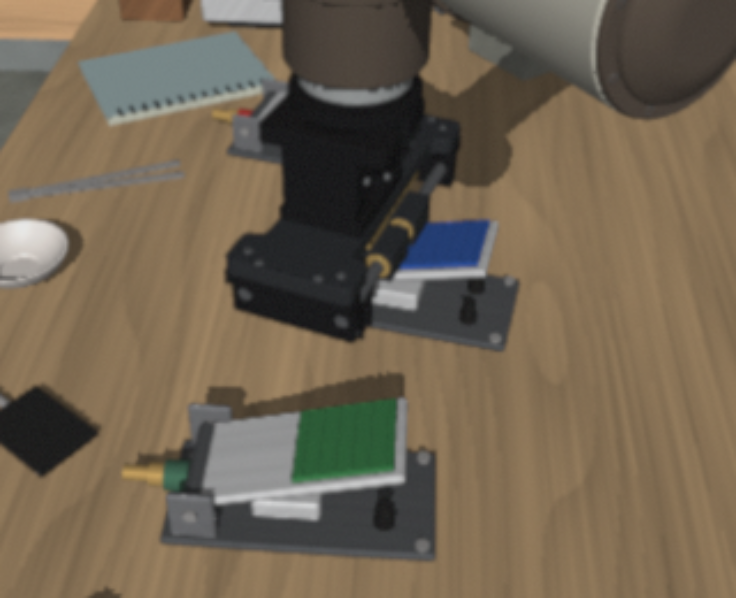

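The green pedal is fully back up: its contour has the same corners as at rest, (305,278) to (354,303). Blue is untouched. Moving to red.

{"name": "apply_moves", "arguments": {"targets": [{"grip":0,"linear":[7,18,0],"angular":[0,0,0]},{"grip":0,"linear":[12,30,0],"angular":[0,0,0]},{"grip":0,"linear":[12,30,0],"angular":[0,0,0]},{"grip":0,"linear":[12,30,0],"angular":[0,0,0]},{"grip":0,"linear":[12,30,0],"angular":[0,0,0]},{"grip":0,"linear":[12,30,0],"angular":[0,0,0]},{"grip":0,"linear":[12,30,0],"angular":[0,0,0]},{"grip":0,"linear":[12,30,0],"angular":[0,0,0]}]}}

```text
time_s: 7.2
eef_pos: [606.4, -17.1, 199.3]
ee_rot: [3.1, -0.504, -0.005]
contact_force: [-0.6, 0.8, -0.4]
opening: 0.6
finger_force: 0.0
```

{"name": "apply_moves", "arguments": {"targets": [{"grip":0,"linear":[12,30,0],"angular":[0,0,0]},{"grip":0,"linear":[12,30,0],"angular":[0,0,0]},{"grip":0,"linear":[12,30,0],"angular":[0,0,0]},{"grip":0,"linear":[12,30,0],"angular":[0,0,0]},{"grip":0,"linear":[12,30,0],"angular":[0,0,0]},{"grip":0,"linear":[12,30,0],"angular":[0,0,0]},{"grip":0,"linear":[12,30,0],"angular":[0,0,0]},{"grip":0,"linear":[8,20,0],"angular":[0,0,0]}]}}

```text
time_s: 8.2
eef_pos: [620.7, -264.2, 199.2]
ee_rot: [-3.1, 0.506, 0.005]
contact_force: [0.4, -0.2, -0.2]
opening: 0.4
finger_force: 0.0
```

{"name": "apply_moves", "arguments": {"targets": [{"grip":0,"linear":[0,0,15],"angular":[0,0,0]},{"grip":0,"linear":[0,0,20],"angular":[0,0,0]},{"grip":0,"linear":[0,0,20],"angular":[0,0,0]},{"grip":0,"linear":[0,0,5],"angular":[0,0,0]},{"grip":0,"linear":[0,0,0],"angular":[0,0,0]}]}}

```text
time_s: 8.82
eef_pos: [621.8, -261.7, 140.6]
ee_rot: [3.101, -0.502, -0.002]
contact_force: [-0.4, -0.5, 0.8]
opening: 0.2
finger_force: 0.0
```

{"name": "apply_moves", "arguments": {"targets": [{"grip":0,"linear":[2,1,15],"angular":[0,0,0]},{"grip":0,"linear":[0,0,15],"angular":[0,0,0]},{"grip":0,"linear":[0,0,8],"angular":[0,0,0]},{"grip":0,"linear":[0,0,7],"angular":[0,0,0]},{"grip":0,"linear":[0,0,6],"angular":[0,0,0]},{"grip":0,"linear":[0,0,6],"angular":[0,0,0]},{"grip":0,"linear":[0,0,6],"angular":[0,0,0]},{"grip":0,"linear":[0,0,3],"angular":[0,0,0]}]}}

```text
time_s: 9.82
eef_pos: [622.1, -263.8, 75.7]
ee_rot: [3.101, -0.503, -0.005]
contact_force: [-4.5, 1.6, 9.0]
opening: 0.1
finger_force: 3.9
```

{"name": "apply_moves", "arguments": {"targets": [{"grip":0,"linear":[0,0,1],"angular":[0,0,0]},{"grip":0,"linear":[0,0,0],"angular":[0,0,0]}]}}

```text
time_s: 10.07
eef_pos: [622.0, -263.8, 74.9]
ee_rot: [3.101, -0.503, -0.005]
contact_force: [-5.5, 1.5, 8.4]
opening: 0.1
finger_force: 3.8
```

{"name": "apply_moves", "arguments": {"targets": [{"grip":0,"linear":[0,0,1],"angular":[0,0,0]},{"grip":0,"linear":[0,0,0],"angular":[0,0,0]}]}}

```text
time_s: 10.32
eef_pos: [621.9, -263.7, 74.1]
ee_rot: [3.101, -0.503, -0.006]
contact_force: [-5.5, 1.8, 8.1]
opening: 0.3
finger_force: 4.0
```

{"name": "apply_moves", "arguments": {"targets": [{"grip":0,"linear":[0,0,1.5],"angular":[0,0,0]},{"grip":0,"linear":[0,0,0],"angular":[0,0,0]}]}}

```text
time_s: 10.58
eef_pos: [621.9, -263.7, 73.9]
ee_rot: [3.101, -0.503, -0.005]
contact_force: [-7.4, 2.9, 12.9]
opening: 0.4
finger_force: 6.5
```

{"name": "apply_moves", "arguments": {"targets": [{"grip":0,"linear":[0,0,0.5],"angular":[0,0,0]},{"grip":0,"linear":[0,0,0],"angular":[0,0,0]},{"grip":0,"linear":[0,0,0],"angular":[0,0,0]},{"grip":0,"linear":[0,0,0],"angular":[0,0,0]},{"grip":0,"linear":[0,0,0],"angular":[0,0,0]},{"grip":0,"linear":[0,0,0],"angular":[0,0,0]},{"grip":0,"linear":[0,0,0],"angular":[0,0,0]},{"grip":0,"linear":[0,0,0],"angular":[0,0,0]}]}}

```text
time_s: 11.58
eef_pos: [621.9, -263.7, 73.9]
ee_rot: [3.101, -0.502, -0.005]
contact_force: [-7.4, 2.8, 13.6]
opening: 0.3
finger_force: 7.2
```

{"name": "apply_moves", "arguments": {"targets": [{"grip":0,"linear":[0,0,0],"angular":[0,0,0]},{"grip":0,"linear":[0,0,0],"angular":[0,0,0]},{"grip":0,"linear":[0,0,0],"angular":[0,0,0]}]}}

```text
time_s: 11.95
eef_pos: [621.9, -263.7, 73.8]
ee_rot: [3.1, -0.502, -0.005]
contact_force: [-7.5, 2.8, 16.0]
opening: 0.2
finger_force: 7.2
```

Red reached its stop at the same height, 73.8, and was held there for about 1.4 s. Lifting off.

{"name": "apply_moves", "arguments": {"targets": [{"grip":0,"linear":[0,0,-10],"angular":[0,0,0]},{"grip":0,"linear":[0,0,-25],"angular":[0,0,0]},{"grip":0,"linear":[0,0,-40],"angular":[0,0,0]},{"grip":0,"linear":[0,0,-40],"angular":[0,0,0]},{"grip":0,"linear":[0,0,-20],"angular":[0,0,0]},{"grip":0,"linear":[0,0,0],"angular":[0,0,0]},{"grip":0,"linear":[0,0,0],"angular":[0,0,0]}]}}

```text
time_s: 12.82
eef_pos: [623.0, -263.5, 204.4]
ee_rot: [-3.1, 0.504, 0.003]
contact_force: [-0.7, 0.0, -0.2]
opening: 0.5
finger_force: 0.0
```

Run:
```python
from h import *
f=capture('side')['frame'];cv2.imwrite('pics/end.png',f[:,:,::-1])
for k,m in masks(f).items():
    for x in cv2.findContours(m,0,2)[0]:
        if cv2.contourArea(x)>100: print(k,cv2.contourArea(x),cv2.boxPoints(cv2.minAreaRect(x)).round().tolist())
```

```text
green 1188.5 [[305.0, 279.0], [351.0, 273.0], [354.0, 303.0], [308.0, 309.0]]
red 298.5 [[315.0, 138.0], [349.0, 135.0], [350.0, 147.0], [316.0, 150.0]]
blue 605.0 [[352.0, 198.0], [391.0, 196.0], [392.0, 215.0], [353.0, 217.0]]
```

View pics/end.png

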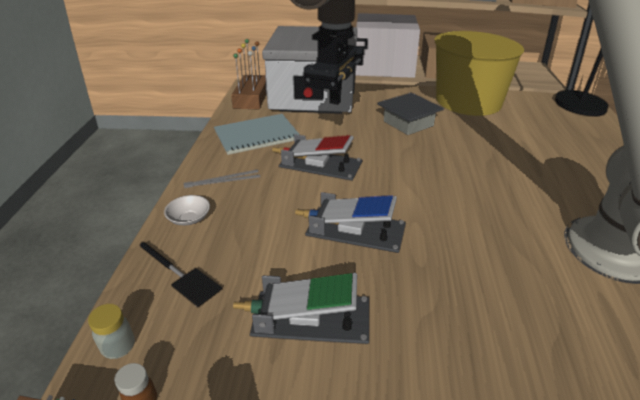

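All three treads are back at their rest positions in the image (green (330,291), blue (373,206), red (333,142)), and the gripper is clear of everything.

```bash
python3 -c "
from cell import ctrl
print(ctrl.hand_in())"
```

```text
the job is handed in; nothing more can be done
None
```

I pressed green and then red to the stop, held each for over 1 s, and both sprang back up; blue was left alone, and the job was handed in at about 13 s with the arm clear (no verdict was returned).

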